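# Make up two radio repair kits

### The job

Make up the two repair kits: the red tray gets the yellow-banded battery in its large bay and the round speaker in its small bay; the blue tray gets the green-banded battery in its large bay and the solder spool in its small bay. Set each part down without dropping it, so that it lies flat on the floor of its bay with the same side up as now, and let go. Leave the white-banded battery, the spare radio and the screwdriver where they are.

Things in the scene. Friction and masses are not known exactly. Their poses are not given: they have to be found in the camera images.
- battery_yellow: A handheld-radio battery pack lying flat: black block 88 x 50 x 28 mm (x, y, z) with a broad yellow band round its middle and three small brass contacts on top at its +x end. Origin: centre of its underside; z up; x along its 88 mm length. About 0.18 kg, loose. Goes lengthwise into the large bay of the red tray.
- battery_green: A handheld-radio battery pack lying flat: black block 88 x 50 x 28 mm (x, y, z) with a broad green band round its middle and three small brass contacts on top at its +x end. Origin: centre of its underside; z up; x along its 88 mm length. About 0.18 kg, loose. Goes lengthwise into the large bay of the blue tray.
- battery_white: A handheld-radio battery pack lying flat: black block 88 x 50 x 28 mm (x, y, z) with a broad white band round its middle and three small brass contacts on top at its +x end. Origin: centre of its underside; z up; x along its 88 mm length. About 0.18 kg, loose. Not wanted; stays where it is.
- speaker: A round loudspeaker capsule, black, 44 mm across and 24 mm high, with a perforated silver disc on top. Origin: centre of its underside; z up. About 0.06 kg, loose.
- spool: A spool of solder standing on its flange: 46 mm across and 30 mm high, white flanges, silver-grey winding, black hub in the middle of the top; grip it as a plain cylinder of that size. Origin: centre of its underside; z up. About 0.15 kg, loose.
- tray_red: A shallow red kit tray fixed to the bench, 120 x 170 mm (x, y), rim and ridges 10 mm high, floor 4 mm above the bench, grey floor patches in its two bays. Origin: centre of its underside; z up. Large bay: 112 mm (x) by 74 mm (y), centre at x = 0, y = -44 mm in the tray's frame. Small bay: square, 72 x 72 mm, centre at x = 0, y = +45 mm. The ridge between the bays is 16 mm wide.
- tray_blue: A shallow blue kit tray fixed to the bench, 120 x 170 mm (x, y), rim and ridges 10 mm high, floor 4 mm above the bench, grey floor patches in its two bays. Origin: centre of its underside; z up. Large bay: 112 mm (x) by 74 mm (y), centre at x = 0, y = -44 mm in the tray's frame. Small bay: square, 72 x 72 mm, centre at x = 0, y = +45 mm. The ridge between the bays is 16 mm wide.
- radio: A spare black handheld radio lying on its back, to the robot's left of the work; body 120 x 56 x 34 mm with a 110 mm aerial. Origin: on the bench under the middle of the radio along its body axis (its x axis, aerial to +x), about 25 mm from the middle of the case towards the aerial. Loose bystander; stays where it is.
- screwdriver: A screwdriver with an orange handle, 170 mm long, lying to the robot's right of the work. Its x axis runs from handle to tip. Loose bystander; stays where it is.
Things that resemble listed ones, but are neither listed nor needed, are in the scene too. Leave any orange or pink look-alike of the battery_yellow alone.

How it is judged:
By the outcome, as a careful person would: the job done as asked, in the order asked, and still so for the second after the job is handed in, with the robot touching nothing.
It also fails if it takes over 96 s, if anything falls off the work surface, if the arm or the gripper's body presses on something with over 40 N, if the wrist force passes 120 N, or if a joint passes its speed limit or range.

### The arm

A 6-joint arm with a two-finger parallel gripper is mounted at the origin on the work surface. World frame = base frame: x ahead of the robot, y to its left, z up, the work surface at z = 0. Lengths are in m, angles in degrees, forces in N, time in s.
With the tool pointing down it reaches from about 0.3 to 0.75 m from the base axis. Payload 8.5 kg.
Tool frame: the origin (TCP) lies midway between the tips of the shut fingers; the grasp point (between the pads) lies 19 mm behind it; z points along the fingers, y is the line along which they close (so a half turn about z gives the same grasp; the last joint's range is limited). The gripper opens to 85 mm and grips with 20 to 120 N. Pads are 22 mm wide; open, the fingers measure 114 mm over their backs; the gripper's body (76 mm by 85 mm) begins 54 mm behind the grasp point. The pads swing forward as they close: fully open they stand 13 mm farther back than shut.
Start: joints at [61.69, 21.807, 74.336, -0, 83.858, -12.336], TCP at [0.151, 0.529, 0.194] pointing down, gripper open.
Joint ranges: [-178.18, 178.18], [-50.72, 133.34], [12.68, 142.11], [-81.47, 261.47], [9.98, 163.14], [-165.26, 165.26]. Speed limits (degrees/s): [136.94, 136.94, 180, 180, 180, 180].

### API

Orientations are given as a 3x3 rotation matrix whose columns are the frame's x, y, z axes.
In Python, from rig import env, viewer, recognise, pinpoint gives the robot as it stands.
- The arm moves only by the tool move_arm, never from a script. Its argument "plan" is text: rows parted by semicolons, each of 7 numbers parted by spaces: the shift along the tool's x, y, z in m, then the turn, a rotation vector about the tool's x, y, z in rad, then the finger opening in m, from 0 to 0.0854. A call has 1 to 12 rows; each row shifts and turns the commanded pose from where the row before left it, along the tool's axes as they then stand; what a row does not reach is not made up. A row lasts 1/8 s, in which the tool goes at most 62.5 mm and 10.7 degrees, less where a joint would pass 70% of its speed; a pose out of reach is approached as far as the arm can. A call is refused whole if a number of a shift passes 0.0625 or a number of a turn 0.188, either way. A call with a gripper value outside its range is refused whole. The fingers move at their own pace and stop on an object; "grip_force" is the grip in N (left out, the last holds). Time passes only in rows, so rows that do not move let the fingers close. It gives the time, the measured TCP pose, the force, the opening and the grip force at its end, in the units of the state.
- env.observe(): the state, without advancing time (a new reading comes with each control period).
- viewer.get_image(name): name is "scene" or "side" or "wrist"; returns (picture, depth): 420x560x3 uint8, red, green, blue; 420x560 float32, m along the optical axis (not along the pixel's ray), 0 where there is no reading.
- viewer.calibration(name): a dict with "fx", "fy", "cx", "cy" (pixels), "k1" (the pictures are not rectified: a ray, as slopes to the right and down, at radius r is drawn at 1 + k1 r^2 times it, then the intrinsics apply), "R" (3x3) and "t" (3): a world point X has camera coordinates R X + t. Camera axes: x right, y down, z forward; pixel columns grow to the right and rows downward; lengths in m; the calibration is good to about 2 mm. A picture is of the moment at which its call begins: read the wrist's pose just before it. calibration takes no time and is no camera call; for the wrist camera it gives the pose at the moment of the call.
- env.close_job(): hands the job in; it is judged then, once.
Trained networks look in the newest picture that a camera, given by its name, has taken for a name from the list of things; names that differ only in an ending like _2 or _b are one class to them, and where a whole thing is asked for, a point or a joint stands for the part that bears it (a point fixed in the world has none). Each returns a list of dicts, best first, with "conf" (0 to 1); they miss things now and then, are a little off and sometimes report something else, mostly with a low value. They report only what shows in the picture. A call takes as long as a camera call. They do not tell look-alikes from the thing itself.
- recognise(camera, name): "extent" ([centre column, centre row, width, height] in pixels, round what is visible of it).
- pinpoint(camera, name): "pixel" ([column, row] in pixels: a listed point, or the origin of a listed thing).
The state is a dict: "time_s": time; "q": joint angles; "qvel": joint speeds; "joint_efforts": joint torques, N m; "position": TCP position; "tool_rot": TCP orientation; "ft_force": force on the tool from outside, world axes, zero at the start; "wrist_torque": the same for the moment, N m; "grip_width": finger opening in m; "gripper_force": force on a finger pad.
Only numpy, scipy, OpenCV 4.12 (cv2) and the standard library are available. Lean on these libraries where they do the work, as an engineer would, in place of code of your own. Each camera call takes 0.05 s, during which the arm holds its last target. There are 200 camera calls.

## Working session

There is one attempt and no reset: what is moved stays moved. The work goes in short steps, Python scripts to look and compute and a tool call to move; the robot and the scene stay as the last step left them, time stands still between calls to the robot, and variables do not carry over. Pictures are saved under pics/ and viewed, at most 14 in all, crops included, and the job is handed in when it is done.

Besides the shell and the picture viewer there is one more tool, called after "Emit:" in YAML: its name, and indented under it one key for each argument. move_arm: Moves the arm, as the interface text tells. Its arguments: {"type":"object","properties":{"plan":{"type":"string"},"grip_force":{"type":"number"}},"required":["plan"]}

```bash
mkdir -p pics; ls
cat > h.py <<'E'
import numpy as np, cv2
from rig import env, viewer, recognise, pinpoint
def ray(c,px):
    K=np.array([[c['fx'],0,c['cx']],[0,c['fy'],c['cy']],[0,0,1.]])
    d=((np.array(px,float)-[c['cx'],c['cy']])/[c['fx'],c['fy']]); u=d.copy()
    for _ in range(20): u=d/(1+c['k1']*(u@u))
    return u
def onplane(c,px,z):
    R=np.array(c['R']);t=np.array(c['t']);u=ray(c,px)
    o=-R.T@t; d=R.T@np.array([u[0],u[1],1]); s=(z-o[2])/d[2]
    return o+s*d
def withdepth(c,px,dep):
    R=np.array(c['R']);t=np.array(c['t']);u=ray(c,px)
    return R.T@(np.array([u[0],u[1],1])*dep-t)
def save(name,im): cv2.imwrite('pics/'+name,im[:,:,::-1])
E
python3 - <<'E'
from h import *
s=env.observe();print(s['time_s'],s['position'],s['tool_rot'])
ims=[]
for n in ['scene','side']:
    im,d=viewer.get_image(n);save(n+'0.png',im)
    c=viewer.calibration(n)
    print(n,-np.array(c['R']).T@c['t'])
    for th in ['battery_yellow','battery_green','battery_white','speaker','spool','tray_red','tray_blue']:
        r=pinpoint(n,th)
        print(th,[(np.round(x['pixel']).tolist(),round(x['conf'],2),np.round(onplane(c,x['pixel'],0),3)[:2].tolist()) for x in r[:4]])
E
```

```text
pics
0.0 [0.15119819 0.52843805 0.19349691] [[-9.61376217e-01  2.75236665e-01 -7.39773279e-04]
 [ 2.75237444e-01  9.61375353e-01 -1.33436628e-03]
 [ 3.43933272e-04 -1.48644131e-03 -9.99998836e-01]]
scene [ 1.46528704 -0.52150763  0.7743968 ]
battery_yellow [([188.0, 269.0], 0.87, [0.65, -0.248]), ([205.0, 318.0], 0.75, [0.802, -0.28]), ([309.0, 176.0], 0.71, [0.472, 0.201]), ([132.0, 298.0], 0.56, [0.673, -0.388])]
battery_green [([362.0, 201.0], 0.59, [0.646, 0.25]), ([243.0, 193.0], 0.49, [0.451, 0.001])]
battery_white [([308.0, 225.0], 0.76, [0.657, 0.071]), ([358.0, 199.0], 0.31, [0.632, 0.25])]
speaker [([243.0, 196.0], 0.56, [0.46, -0.004])]
spool [([249.0, 249.0], 0.7, [0.659, -0.097])]
tray_red [([170.0, 213.0], 0.67, [0.431, -0.202])]
tray_blue [([312.0, 180.0], 0.6, [0.492, 0.196])]
side [ 0.22780637 -0.66463139  0.76894728]
battery_yellow [([351.0, 283.0], 0.86, [0.657, -0.255]), ([404.0, 263.0], 0.73, [0.795, -0.272]), ([398.0, 325.0], 0.62, [0.675, -0.385])]
battery_green [([238.0, 160.0], 0.93, [0.641, 0.261]), ([271.0, 197.0], 0.54, [0.647, 0.076])]
battery_white [([271.0, 197.0], 0.89, [0.645, 0.074])]
speaker [([214.0, 242.0], 0.56, [0.449, 0.008])]
spool [([311.0, 240.0], 0.55, [0.65, -0.106])]
tray_red [([247.0, 311.0], 0.75, [0.43, -0.203])]
tray_blue [([188.0, 192.0], 0.65, [0.465, 0.205])]
```

View pics/scene0.png

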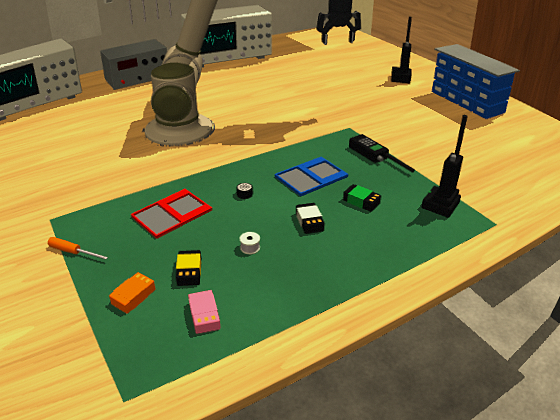

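View pics/side0.png

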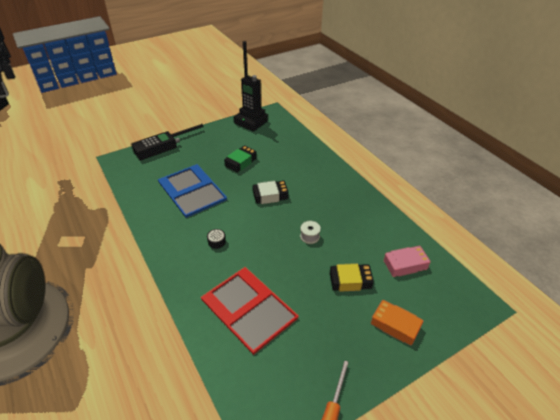

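The pictures show the yellow battery (scene 188,268), green (361,197), spool (250,242), speaker (244,189), red tray (172,212), blue tray (311,176). Orange and pink are the look-alikes. Next I measure poses from the depth.

```bash
cat > m.py <<'E'
from h import *
def cloud(n):
    im,d=viewer.get_image(n);c=viewer.calibration(n);R=np.array(c['R']);t=np.array(c['t'])
    K=np.array([[c['fx'],0,c['cx']],[0,c['fy'],c['cy']],[0,0,1.]])
    g=np.stack(np.meshgrid(np.arange(560),np.arange(420)),-1).reshape(-1,2)
    # cv2 model x'' = x(1+k1 r^2)
    u=cv2.undistortPoints(g.reshape(-1,1,2).astype(float),K,np.array([c['k1'],0,0,0.]))[:,0]
    dep=d.reshape(-1)
    P=(np.c_[u,np.ones(len(u))]*dep[:,None]-t)@R
    ok=dep>0
    return P[ok],im.reshape(-1,3)[ok].astype(int)
def rect(Q):
    (c,(w,h),a)=cv2.minAreaRect((Q*1000).astype(np.float32))
    if h>w: w,h,a=h,w,a+90
    return np.round(c,1),round(w,1),round(h,1),round((a+90)%180-90,1)
E
python3 - <<'E'
from m import *
near={'yel':(.653,-.252),'grn':(.645,.257),'spk':(.455,.003),'spl':(.655,-.1),'wht':(.648,.073)}
tz={'yel':.028,'grn':.028,'spk':.024,'spl':.03,'wht':.028}
for n in ['scene','side']:
    P,C=cloud(n)
    for k,p in near.items():
        m=(np.hypot(*(P[:,:2]-p).T)<.07)
        z=P[m,2]; mm=m&(P[:,2]>tz[k]-.006)&(P[:,2]<tz[k]+.012)
        print(n,k,'bench z',round(np.median(z[z<.01])*1000,1),'top',round(np.median(P[mm,2])*1000,1),mm.sum(),rect(P[mm,:2]),'mean',np.round(P[mm,:2].mean(0)*1000,1))
    b=(P[:,2]<.03)&(P[:,2]>-.01)&(P[:,0]<.62)&(P[:,0]>.3)
    r,g,bl=C.T
    for k,m in {'red':b&(r>140)&(g<70)&(bl<70)&(P[:,1]<-.08),'blue':b&(bl>90)&(r<70)&(bl>g+40)&(P[:,1]>.08)}.items():
        Q=P[m,:2]
        im=np.median(Q,0)
        gray=b&(abs(r-g)<25)&(abs(g-bl)<25)&(r>80)&(np.hypot(*(P[:,:2]-im).T)<.1)
        print(n,k,m.sum(),rect(Q),'z',np.round(np.percentile(P[m,2],[10,50,90])*1000,1),'gray',gray.sum(),np.round(P[gray,:2].mean(0)*1000,1))
        G=P[gray,:2].astype(np.float32)
        if len(G)>20:
            _,l,ce=cv2.kmeans(G,2,None,(3,50,1e-5),5,cv2.KMEANS_PP_CENTERS)
            print([( (l==i).sum(),rect(G[l[:,0]==i])) for i in (0,1)])
E
```

```text
scene yel bench z 1.3 top 28.4 651 (array([ 661.3, -251.1]), 92.0, 51.6, -26.5) mean [ 664.9 -252.8]
scene grn bench z -745.0 top 28.4 443 (array([646.4, 248.2]), 91.2, 60.5, 19.3) mean [650.1 244.4]
scene spk bench z 1.3 top 24.2 147 (array([458.3,   0.5]), 43.4, 42.9, -80.9) mean [461.2  -0.8]
scene spl bench z 0.3 top 30.4 233 (array([658.9, -95.2]), 45.7, 45.3, 36.9) mean [660.2 -95.4]
scene wht bench z -739.9 top 28.5 473 (array([650.8,  79.6]), 90.1, 51.8, -17.7) mean [652.4  77.7]
scene red 762 (array([ 448.2, -308.1]), 396.5, 143.1, -80.6) z [ 8.5 10.8 14.2] gray 970 [ 436.1 -213. ]
[(np.int64(342), (array([ 422.9, -157.1]), 65.2, 64.3, -77.7)), (np.int64(628), (array([ 439. , -243.9]), 108.1, 70.0, 13.5))]
scene blue 520 (array([472.4, 208.5]), 184.2, 136.2, -87.8) z [ 8.2 10.6 12.9] gray 687 [474.9 191.7]
[(np.int64(230), (array([469.8, 250.7]), 67.1, 64.7, 0.1)), (np.int64(457), (array([477.1, 162.9]), 107.4, 69.3, 3.2))]
side yel bench z -0.5 top 26.9 805 (array([ 659. , -249.2]), 88.7, 53.1, -26.7) mean [ 656.9 -250.9]
side grn bench z -0.0 top 27.2 370 (array([642.9, 247.6]), 90.3, 56.2, 22.4) mean [642.3 244.6]
side spk bench z -0.2 top 23.6 225 (array([454.1,   1. ]), 44.0, 42.0, -86.0) mean [453.8  -0.5]
side spl bench z -0.3 top 29.1 237 (array([655.4, -93. ]), 48.0, 42.6, 56.6) mean [654.6 -94.5]
side wht bench z -0.1 top 27.0 470 (array([646.5,  81.4]), 88.0, 56.0, -18.9) mean [644.2  78.5]
side red 1244 (array([ 453.2, -289.7]), 354.3, 120.3, -77.7) z [ 7.4  9.2 10.9] gray 2356 [ 436.  -211.2]
[(np.int64(803), (array([ 411.2, -158.8]), 98.6, 74.1, 16.0)), (np.int64(1553), (array([ 438.8, -241. ]), 119.4, 75.5, 7.1))]
side blue 554 (array([474.7, 203.3]), 172.9, 120.4, -86.6) z [ 7.6  9.5 11.2] gray 1080 [476.  194.8]
[(np.int64(708), (array([478.4, 164.7]), 111.1, 68.8, 6.2)), (np.int64(372), (array([472.9, 254.7]), 70.6, 65.2, 4.2))]
```

```bash
cat > go.py <<'E'
# usage: go.py x y z(mm, TCP) yaw(deg of tool y axis) [rows]
import sys; from h import *
from scipy.spatial.transform import Rotation as Ro
x,y,z,yaw=map(float,sys.argv[1:5])
s=env.observe();p=np.array(s['position'])*1000;R=np.array(s['tool_rot'])
cy=np.degrees(np.arctan2(R[1,1],R[0,1])); dy=(yaw-cy+90)%180-90
if len(sys.argv)>6: dy+=float(sys.argv[6])
yt=np.radians(cy+dy); Y=np.array([np.cos(yt),np.sin(yt),0]);Z=np.array([0,0,-1.]);T=np.c_[np.cross(Y,Z),Y,Z]
D=np.array([x,y,z])-p
n=int(sys.argv[5]) if len(sys.argv)>5 and int(sys.argv[5]) else int(max(1,np.ceil(np.linalg.norm(D)/50),np.ceil(abs(dy)/8)))
rv=Ro.from_matrix(R.T@T).as_rotvec()/n
A=sum(R@Ro.from_rotvec(rv*k).as_matrix() for k in range(n))
d=np.linalg.solve(A,D)/1000
print('t',round(s['time_s'],2),'pos',p.round(1),'yaw',cy.round(1),'q',np.round(s['q']).tolist(),'w',round(s['grip_width'],4))
print(n,'rows:',*d.round(4),*rv.round(4))
E
python3 go.py 655 -245 200 63.5 24
```

```text
t 0.9 pos [151.4 528.7 194.1] yaw 74.0 q [62.0, 22.0, 74.0, -0.0, 84.0, -12.0] w 0.0857
24 rows: -0.0312 -0.0226 -0.0002 -0.0 0.0 0.0077
```

Emit:
move_arm:
  plan: "-0.031 -0.0225 0 0 0 0.0077 0.075;-0.031 -0.0225 0 0 0 0.0077 0.075;-0.031 -0.0225 0 0 0 0.0077 0.075;-0.031 -0.0225 0 0 0 0.0077 0.075;-0.031 -0.0225 0 0 0 0.0077 0.075;-0.031 -0.0225 0 0 0 0.0077 0.075;-0.031 -0.0225 0 0 0 0.0077 0.075;-0.031 -0.0225 0 0 0 0.0077 0.075;-0.031 -0.0225 0 0 0 0.0077 0.075;-0.031 -0.0225 0 0 0 0.0077 0.075;-0.031 -0.0225 0 0 0 0.0077 0.075;-0.031 -0.0225 0 0 0 0.0077 0.075"

```text
time_s: 2.4
position: [0.4197, 0.1541, 0.1943]
tool_rot: [[-0.932, 0.363, 0.0], [0.363, 0.932, 0.0], [-0.0, 0.0, -1.0]]
ft_force: [0.3, 0.5, 0.2]
grip_width: 0.0747
gripper_force: 0.0
```

Emit:
move_arm:
  plan: "-0.031 -0.0225 0 0 0 0.0077 0.075;-0.031 -0.0225 0 0 0 0.0077 0.075;-0.031 -0.0225 0 0 0 0.0077 0.075;-0.031 -0.0225 0 0 0 0.0077 0.075;-0.031 -0.0225 0 0 0 0.0077 0.075;-0.031 -0.0225 0 0 0 0.0077 0.075;-0.031 -0.0225 0 0 0 0.0077 0.075;-0.031 -0.0225 0 0 0 0.0077 0.075;-0.031 -0.0225 0 0 0 0.0077 0.075;-0.031 -0.0225 0 0 0 0.0077 0.075;-0.031 -0.0225 0 0 0 0.0077 0.075;-0.031 -0.0225 0 0 0 0.0077 0.075"

```text
time_s: 3.9
position: [0.6515, -0.2424, 0.194]
tool_rot: [[-0.894, 0.447, -0.0], [0.447, 0.894, 0.0], [0.0, 0.0, -1.0]]
ft_force: [0.2, -0.3, -0.4]
grip_width: 0.075
gripper_force: 0.0
```

```bash
python3 - <<'E'
from m import *
P,C=cloud('wrist')
im,d=viewer.get_image('wrist');save('w1.png',im)
m=(np.hypot(*(P[:,:2]-[.66,-.25]).T)<.07)&(P[:,2]>.022)&(P[:,2]<.04)
print(m.sum(),rect(P[m,:2]),np.median(P[m,2]), P[m,:2].mean(0))
E
python3 go.py 660 -250 100 63.5
```

```text
4459 (array([ 660.5, -253.2]), 87.5, 50.2, -27.7) 0.02547279060841645 [ 0.65856775 -0.25227567]
t 4.0 pos [ 651.6 -244.6  192.5] yaw 63.3 q [-30.0, 38.0, 47.0, -0.0, 96.0, -94.0] w 0.0752
2 rows: -0.005 -0.0005 0.0463 -0.0002 -0.0004 -0.0021
```

View pics/w1.png

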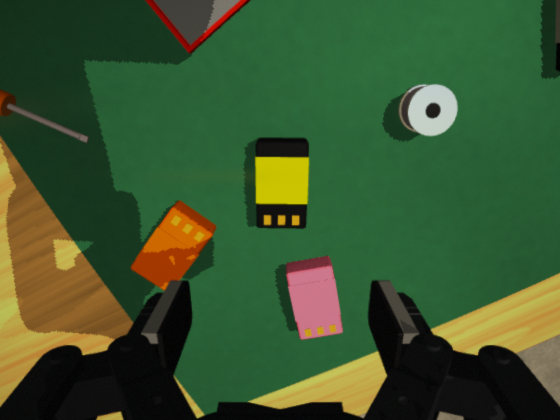

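The wrist view has the yellow battery at (282,183), aligned with the tool; orange and pink are well clear of the fingers' path. Descend and grip.

Emit:
move_arm:
  plan: "-0.0105 -0.0025 0.04 0 0 0 0.075;0 0 0.045 0 0 0 0.075;0 0 0.045 0 0 0 0.075;0 0 0.035 0 0 0 0.075;0 0 0.015 0 0 0 0.075;0 0 0.007 0 0 0 0.075;0 0 0 0 0 0 0.075;0 0 0 0 0 0 0.04;0 0 0 0 0 0 0.04;0 0 0 0 0 0 0.04;0 0 0 0 0 0 0.04;0 0 0 0 0 0 0.04"
  grip_force: 50

```text
time_s: 5.5
position: [0.6593, -0.2483, 0.0072]
tool_rot: [[-0.894, 0.447, 0.0], [0.447, 0.894, 0.0], [0.0, 0.0, -1.0]]
ft_force: [0.1, -0.9, -0.3]
grip_width: 0.0398
gripper_force: 0.0
```

```bash
python3 go.py 660 -250 80 63 3
```

```text
t 5.5 pos [ 659.3 -248.3    7.2] yaw 63.4 q [-30.0, 46.0, 60.0, 0.0, 73.0, -94.0] w 0.0398
3 rows: -0.0005 -0.0004 -0.0243 0.0 -0.0 0.0025
```

Run:
```python
from h import *
im,d=viewer.get_image('side');im2,_=viewer.get_image('wrist')
a=cv2.resize(im[200:360,270:450],(450,400)); b=cv2.resize(im2,(350,262)); b=np.vstack([b,np.zeros((138,350,3),np.uint8)])
save('c1.png',np.hstack([a,b]))
print(env.observe()['grip_width'])
```

```text
0.0399487737064875
```

View pics/c1.png

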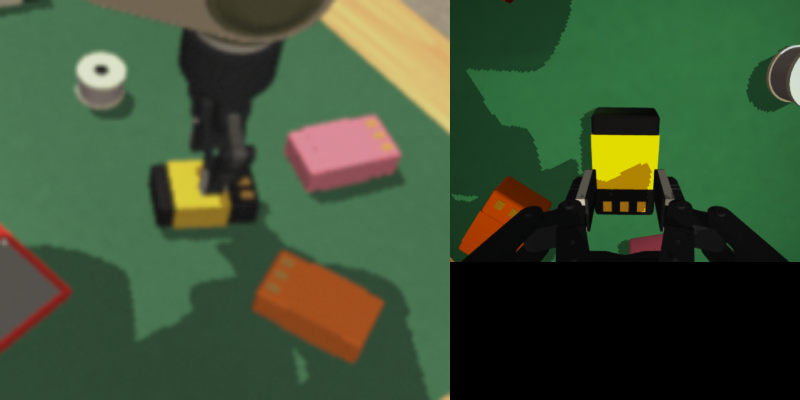

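Run:
```python
from m import *
for n in ['wrist','side','scene']:
    P,C=cloud(n)
    # profile perpendicular: tool axes
    s=env.observe();p=np.array(s['position']);R=np.array(s['tool_rot'])
    L=(P-p)@R*1000
    m=(abs(L[:,0])<70)&(abs(L[:,1])<65)&(P[:,2]>.005)&(P[:,2]<.12)
    print(n,m.sum())
    for lo in range(5,75,5):
        k=m&(P[:,2]*1000>=lo)&(P[:,2]*1000<lo+5)
        if k.sum()>5: print(lo,k.sum(),'x',np.percentile(L[k,0],[3,97]).round(),'y',np.percentile(L[k,1],[3,25,50,75,97]).round())
```

```text
wrist 44947
5 232 x [42. 43.] y [-22. -11.   1.  13.  23.]
10 240 x [42. 43.] y [-22. -11.   1.  12.  22.]
15 253 x [42. 43.] y [-22. -12.  -0.  12.  22.]
20 558 x [-38.  43.] y [-25. -14.   1.  14.  25.]
25 15845 x [-40.  40.] y [-23. -12.   0.  12.  23.]
40 15 x [-6.  7.] y [-20. -20.  20.  20.  20.]
45 194 x [-9. 11.] y [-26. -20. -20.  20.  25.]
50 464 x [-9. 12.] y [-31. -23.  20.  23.  31.]
55 554 x [-8. 11.] y [-33. -23.  20.  24.  33.]
60 614 x [-9. 11.] y [-33. -23.  20.  23.  32.]
65 682 x [-9. 11.] y [-33. -23.  20.  23.  32.]
70 761 x [-8. 12.] y [-33. -24. -20.  24.  32.]
side 1151
5 62 x [-40.  44.] y [-28. -27. -26. -25.   5.]
10 72 x [-40.  44.] y [-28. -27. -26. -24.   8.]
15 53 x [-39.  44.] y [-28. -27. -26. -25.   6.]
20 101 x [-40.  44.] y [-28. -26. -25. -15.  18.]
25 521 x [-41.  41.] y [-26. -19.  -8.   6.  21.]
45 10 x [ 0. 11.] y [-28. -16.  20.  20.  21.]
50 20 x [-9. 11.] y [-33. -30.  -4.  19.  21.]
55 26 x [-5. 12.] y [-35. -34. -29. -24.  20.]
60 21 x [-3. 12.] y [-35. -33. -21.  19.  26.]
65 20 x [-6. 11.] y [-35. -34. -32. -27.  19.]
70 11 x [-3. 12.] y [-33. -26.  19.  19.  21.]
scene 1401
5 50 x [-52.  35.] y [-31. -14.   1.  18.  39.]
10 46 x [-49.   2.] y [-22.  -7.   8.  20.  24.]
15 46 x [-47.  13.] y [-24. -13.  -1.  18.  24.]
20 53 x [-47.  19.] y [-23. -10.   4.  17.  24.]
25 480 x [-45.  36.] y [-25. -14.  -3.   9.  21.]
30 97 x [-46.  21.] y [-24. -15.  -7.   7.  19.]
45 10 x [-13.  -9.] y [-29. -26. -23.  20.  25.]
50 20 x [-14.  -3.] y [-27. -22.  20.  23.  28.]
55 32 x [-13.   6.] y [-34. -28. -22.  28.  32.]
60 21 x [-14.   5.] y [-35. -27. -22.  22.  31.]
65 25 x [-13.  -6.] y [-35. -28. -22.  25.  31.]
70 32 x [-14.   1.] y [-35. -28.  -2.  25.  31.]
```

Tips measured in all three clouds at z≈43 mm while the TCP reads 7 mm, so the fingers closed above the battery (finger tips near wrist-crop (590,195), on the top edge). The fingers end about 35 mm short of the reported TCP; I'll open, go deeper watching force.

Emit:
move_arm:
  plan: "0.001 0 0 0 0 0 0.075;0 0 0 0 0 0 0.075;0 0 0 0 0 0 0.075;0 0 0 0 0 0 0.075;0 0 0.01 0 0 0 0.075;0 0 0.01 0 0 0 0.075;0 0 0.007 0 0 0 0.075;0 0 0 0 0 0 0.075"

```text
time_s: 6.75
position: [0.6581, -0.2476, -0.0209]
tool_rot: [[-0.894, 0.447, -0.001], [0.447, 0.894, 0.001], [0.002, 0.0, -1.0]]
ft_force: [0.7, -0.0, 0.5]
grip_width: 0.075
gripper_force: 0.0
```

```bash
cat > tip.py <<'E'
from m import *
P,C=cloud('wrist')
s=env.observe();p=np.array(s['position']);R=np.array(s['tool_rot']);w=s['grip_width']*500
L=(P-p)@R*1000
m=(abs(L[:,0])<14)&(abs(abs(L[:,1])-w-4)<7)&(abs(L[:,1])>26)&(P[:,2]>.004)&(P[:,2]<.12)
print('w',2*w,'pz',p[2]*1000,'tip z pct',np.percentile(P[m,2]*1000,[0,1,3,10]).round(1),m.sum())
E
python3 tip.py
```

```text
w 74.99799316181124 pz -20.200889286606746 tip z pct [24.1 27.  29.7 35.5] 10204
```

Emit:
move_arm:
  plan: "0 0 0.005 0 0 0 0.075;0 0 0.003 0 0 0 0.075;0 0 0 0 0 0 0.04;0 0 0 0 0 0 0.04;0 0 0 0 0 0 0.04;0 0 0 0 0 0 0.04;0 0 0 0 0 0 0.04"
  grip_force: 50

```text
time_s: 7.68
position: [0.6586, -0.248, -0.0276]
tool_rot: [[-0.894, 0.447, 0.001], [0.447, 0.894, -0.0], [-0.001, -0.0, -1.0]]
ft_force: [-0.4, -0.7, 1.9]
grip_width: 0.0485
gripper_force: 54.3
```

Emit:
move_arm:
  plan: "0 0 -0.01 0 0 0 0.04;0 0 -0.035 0 0 0 0.04;0 0 -0.04 0 0 0 0.04;0 0 0 0 0 0 0.04"

```text
time_s: 8.18
position: [0.6599, -0.2485, 0.0611]
tool_rot: [[-0.895, 0.447, 0.006], [0.447, 0.895, -0.003], [-0.007, -0.0, -1.0]]
ft_force: [-0.3, -0.1, -2.1]
grip_width: 0.049
gripper_force: 53.9
```

```bash
python3 - <<'E'
from m import *
P,C=cloud('wrist')
s=env.observe();p=np.array(s['position']);R=np.array(s['tool_rot']);L=(P-p)@R*1000
m=(abs(L[:,0])<55)&(abs(L[:,1])<30)&(P[:,2]>.06)
y=(C[:,0]>150)&(C[:,1]>140)&(C[:,2]<80)&m
print('yellow top z',np.median(P[y,2]),'p',p, 'xy tool',np.percentile(L[y,0],[2,98]),np.percentile(L[y,1],[2,98]))
r,g,b=C.T
k=(r>100)&(g<60)&(b<60)&(P[:,2]<.02)&(P[:,0]<.56)
print(k.sum())
for n in ['scene','side']:
    P,C=cloud(n);r,g,b=C.T
    # whole tray: red points in bounded box -> hull fit
    k=(r>120)&(g<60)&(b<60)&(P[:,2]<.02)&(abs(P[:,0]-.432)<.12)&(abs(P[:,1]+.2)<.12)
    print(n,'red',rect(P[k,:2]),P[k,:2].mean(0))
    k=(b>80)&(r<70)&(b>g+30)&(P[:,2]<.02)&(abs(P[:,0]-.474)<.12)&(abs(P[:,1]-.207)<.12)
    print(n,'blue',rect(P[k,:2]))
E
python3 go.py 437 -243 57 101.5
```

```text
yellow top z 0.11293413046045242 p [ 0.65881353 -0.24794274  0.05847312] xy tool [-37.76323198  26.35957367] [-23.88195657  23.82398754]
289
scene red (array([ 428.1, -204.3]), 171.7, 139.1, -77.0) [ 0.45579929 -0.21806062]
scene blue (array([471.3, 209. ]), 184.7, 136.9, -84.7)
side red (array([ 433.8, -200.5]), 170.6, 120.7, -77.8) [ 0.42384524 -0.19129715]
side blue (array([475.1, 203.4]), 174.9, 121.6, -85.6)
t 8.32 pos [ 657.7 -247.4   55.9] yaw 63.4 q [-30.0, 43.0, 58.0, -0.0, 79.0, -94.0] w 0.0488
5 rows: 0.0442 -0.008 -0.0002 0.0002 -0.0005 -0.1329
```

```bash
python3 go.py 441 -244 57 102.5 7
```

```text
t 8.32 pos [ 657.7 -247.4   55.9] yaw 63.4 q [-30.0, 43.0, 58.0, -0.0, 79.0, -94.0] w 0.0488
7 rows: 0.0312 -0.0049 -0.0001 0.0001 -0.0003 -0.0974
```

Emit:
move_arm:
  plan: "0.031 -0.005 0 0 0 -0.0974 0.04;0.031 -0.005 0 0 0 -0.0974 0.04;0.031 -0.005 0 0 0 -0.0974 0.04;0.031 -0.005 0 0 0 -0.0974 0.04;0.031 -0.005 0 0 0 -0.0974 0.04;0.031 -0.005 0 0 0 -0.0974 0.04;0.031 -0.005 0 0 0 -0.0974 0.04;0 0 0 0 0 0 0.04"

```text
time_s: 9.32
position: [0.4409, -0.2452, 0.0563]
tool_rot: [[-0.977, -0.215, -0.002], [-0.215, 0.977, 0.002], [0.002, 0.002, -1.0]]
ft_force: [0.9, -0.6, -1.5]
grip_width: 0.049
gripper_force: 53.8
```

```bash
python3 go.py 441 -244 0 102.5 2
python3 - <<'E'
from h import *
im,d=viewer.get_image('wrist');save('w2.png',im)
E
```

```text
t 9.32 pos [ 440.9 -245.2   56.3] yaw 102.4 q [-43.0, 26.0, 93.0, -0.0, 61.0, -145.0] w 0.049
2 rows: -0.0002 0.0005 0.0281 0.0012 -0.0009 -0.0008
```

View pics/w2.png

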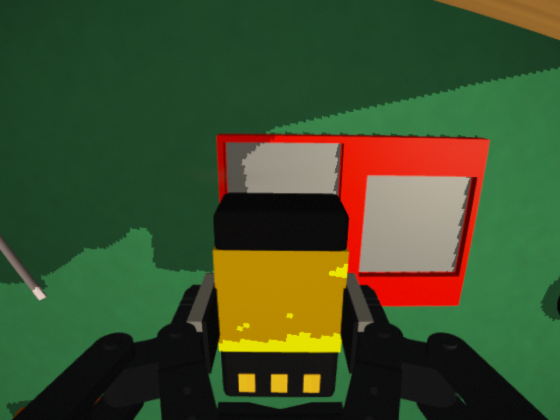

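Run:
```python
from h import *
c=viewer.calibration('wrist')
# rim corners/ edges at z=10mm: outer corners TL(217,135) TR(488,140) BR(462,305)
for px in [(217,135),(488,140),(462,305)]: print('outer',onplane(c,px,.010)*1000)
for px in [(365,176),(472,178),(461,272),(358,272)]: print('small bay floor-ish',onplane(c,px,.004)*1000)
```

```text
outer [ 395.19190351 -294.28605298   10.        ]
outer [ 361.18041483 -130.41117903   10.        ]
outer [ 476.51802177 -101.96448326   10.        ]
small bay floor-ish [ 401.44837469 -197.84162047    4.        ]
small bay floor-ish [ 387.04376242 -128.01393419    4.        ]
small bay floor-ish [ 453.73689267 -109.25046207    4.        ]
small bay floor-ish [ 469.05806455 -182.60783875    4.        ]
```

The wrist view shows the battery over the large bay (tray corners 217,135 / 488,140 / 462,305), nearly aligned; small correction and lower.

Emit:
move_arm:
  plan: "-0.003 0.002 0.03 0 0 0 0.04;0 0 0.03 0 0 0 0.04;0 0 0.012 0 0 0 0.04;0 0 0.004 0 0 0 0.04;0 0 0.002 0 0 0 0.04;0 0 0 0 0 0 0.04"

```text
time_s: 10.12
position: [0.4457, -0.243, -0.0203]
tool_rot: [[-0.976, -0.216, 0.001], [-0.216, 0.976, -0.001], [-0.001, -0.001, -1.0]]
ft_force: [-0.4, 0.2, -1.4]
grip_width: 0.0488
gripper_force: 53.7
```

Emit:
move_arm:
  plan: "0 0 0.001 0 0 0 0.04;0 0 0.001 0 0 0 0.04;0 0 0 0 0 0 0.04"

```text
time_s: 10.5
position: [0.4453, -0.2428, -0.0228]
tool_rot: [[-0.976, -0.216, 0.0], [-0.216, 0.976, -0.0], [-0.0, -0.0, -1.0]]
ft_force: [-0.0, 0.4, -1.1]
grip_width: 0.0486
gripper_force: 53.7
```

Emit:
move_arm:
  plan: "0 0 0.001 0 0 0 0.04;0 0 0 0 0 0 0.04"

```text
time_s: 10.75
position: [0.4454, -0.2428, -0.0237]
tool_rot: [[-0.976, -0.216, 0.0], [-0.216, 0.976, -0.0], [-0.0, -0.0, -1.0]]
ft_force: [-0.6, 0.1, 2.0]
grip_width: 0.0486
gripper_force: 54.2
```

Contact felt. Release and rise.

Emit:
move_arm:
  plan: "0 0 0 0 0 0 0.058;0 0 0 0 0 0 0.058;0 0 0 0 0 0 0.058;0 0 -0.02 0 0 0 0.058;0 0 -0.04 0 0 0 0.058;0 0 -0.05 0 0 0 0.07;0 0 -0.04 0 0 0 0.07;0 0 0 0 0 0 0.07"

```text
time_s: 11.75
position: [0.4464, -0.2436, 0.1288]
tool_rot: [[-0.976, -0.217, 0.005], [-0.217, 0.976, -0.004], [-0.004, -0.005, -1.0]]
ft_force: [0.1, 0.2, -0.4]
grip_width: 0.07
gripper_force: 0.0
```

```bash
python3 - <<'E'
from m import *
P,C=cloud('side')
for z0,z1,nm,pt in [(.026,.04,'bat',(.445,-.243)),(.02,.032,'spk',(.455,.0)),(.024,.04,'spool',(.655,-.094))]:
    m=(np.hypot(*(P[:,:2]-pt).T)<.06)&(P[:,2]>z0)&(P[:,2]<z1)
    if m.sum()>5: print(nm,m.sum(),rect(P[m,:2]),np.median(P[m,2]))
im,_=viewer.get_image('side');save('s2.png',cv2.resize(im[120:360,130:450],(800,600)))
E
python3 go.py 420 -10 115 90
```

```text
bat 1025 (array([ 445.7, -242.9]), 88.5, 53.2, 11.7) 0.03120356231553912
spk 210 (array([454. ,   2.1]), 43.5, 41.3, -79.1) 0.023630124008335467
spool 235 (array([655.3, -94. ]), 46.1, 45.4, 34.8) 0.028943939604466853
t 11.85 pos [ 445.  -242.5  125.7] yaw 102.5 q [-42.0, 21.0, 88.0, -0.0, 71.0, -144.0] w 0.0698
5 rows: -0.0011 0.0468 0.0021 0.0001 -0.0001 0.0436
```

View pics/s2.png

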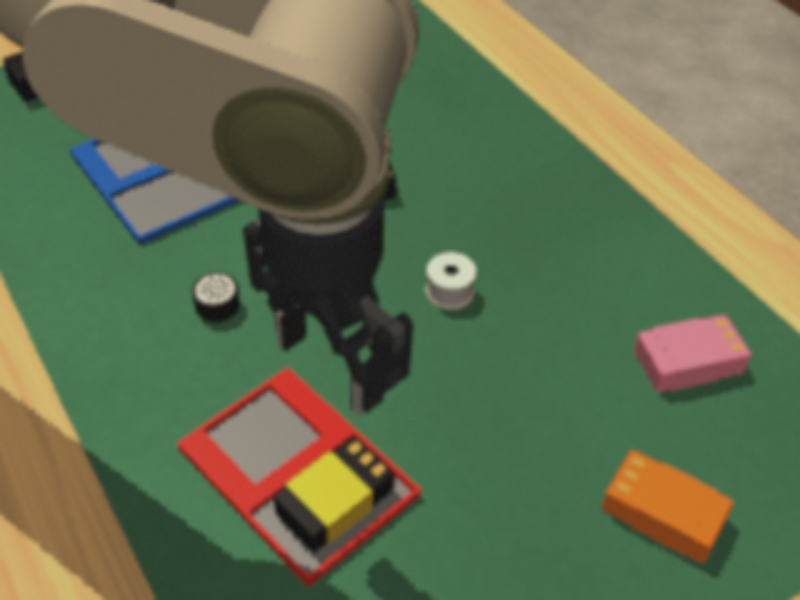

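Yellow battery sits flat in the large bay (picture 325,490; measured at 445.7,-242.9). Now the speaker.

```bash
python3 go.py 456 1 110 57 7
```

```text
t 11.85 pos [ 445.  -242.5  125.7] yaw 102.5 q [-42.0, 21.0, 88.0, -0.0, 71.0, -144.0] w 0.0698
7 rows: 0.0028 0.0356 0.0022 0.0 -0.0001 0.1134
```

Emit:
move_arm:
  plan: "0.0028 0.0356 0.002 0 0 0.1134 0.068;0.0028 0.0356 0.002 0 0 0.1134 0.068;0.0028 0.0356 0.002 0 0 0.1134 0.068;0.0028 0.0356 0.002 0 0 0.1134 0.068;0.0028 0.0356 0.002 0 0 0.1134 0.068;0.0028 0.0356 0.002 0 0 0.1134 0.068;0.0028 0.0356 0.002 0 0 0.1134 0.068;0 0 0 0 0 0 0.068"

```text
time_s: 12.85
position: [0.4554, 0.0024, 0.1106]
tool_rot: [[-0.84, 0.542, -0.003], [0.542, 0.84, 0.001], [0.003, -0.001, -1.0]]
ft_force: [0.6, -0.7, 0.0]
grip_width: 0.0682
gripper_force: 0.0
```

```bash
python3 - <<'E'
from m import *
P,C=cloud('wrist')
m=(np.hypot(*(P[:,:2]-[.456,.001]).T)<.045)&(P[:,2]>.017)&(P[:,2]<.032)
c,r=cv2.minEnclosingCircle((P[m,:2]*1000).astype(np.float32))
print(m.sum(),c,r,np.median(P[m,2]))
E
python3 go.py 456 1 -28 57
```

```text
2489 (455.91693115234375, 1.667176365852356) 22.01190948486328 0.02321616805384496
t 12.9 pos [455.2   1.4 110.8] yaw 57.2 q [-15.0, 18.0, 96.0, -0.0, 66.0, -72.0] w 0.068
3 rows: -0.0004 0.0001 0.0463 -0.0003 -0.0009 0.001
```

Emit:
move_arm:
  plan: "-0.0005 0 0.045 0 0 0 0.068;0 0 0.045 0 0 0 0.068;0 0 0.03 0 0 0 0.068;0 0 0.013 0 0 0 0.068;0 0 0.005 0 0 0 0.068;0 0 0 0 0 0 0.035;0 0 0 0 0 0 0.035;0 0 0 0 0 0 0.035;0 0 0 0 0 0 0.035;0 0 0 0 0 0 0.035;0 0 0 0 0 0 0.035"
  grip_force: 30

```text
time_s: 14.28
position: [0.4568, 0.0001, -0.0249]
tool_rot: [[-0.839, 0.544, 0.002], [0.544, 0.839, -0.001], [-0.002, 0.0, -1.0]]
ft_force: [-1.0, -1.5, 6.8]
grip_width: 0.0422
gripper_force: 30.5
```

Emit:
move_arm:
  plan: "0 0 -0.01 0 0 0 0.035;0 0 -0.03 0 0 0 0.035;0 0 -0.04 0 0 0 0.035;0 0 0 0 0 0 0.035"

```text
time_s: 14.78
position: [0.4578, 0.0001, 0.057]
tool_rot: [[-0.839, 0.544, 0.006], [0.544, 0.839, -0.002], [-0.006, 0.002, -1.0]]
ft_force: [-1.0, 0.6, -1.5]
grip_width: 0.0426
gripper_force: 30.8
```

```bash
cat > held.py <<'E'
from m import *
P,C=cloud('wrist')
s=env.observe();p=np.array(s['position']);R=np.array(s['tool_rot']);L=(P-p)@R*1000
m=(np.hypot(L[:,0],L[:,1])<45)&(abs(L[:,1])<s['grip_width']*500-2)&(L[:,2]>-70)&(L[:,2]<-30)
print('n',m.sum(),'top rel TCP',np.percentile(-L[m,2],[10,50,90]).round(1),'x',np.percentile(L[m,0],[1,99]).round(1),'y',np.percentile(L[m,1],[1,99]).round(1),'p',p.round(4))
t=m&(abs(-L[:,2]-np.median(-L[m,2]))<4)
A=np.c_[L[t,:2],np.ones(t.sum())];print('tilt deg',np.degrees(np.linalg.lstsq(A,L[t,2],rcond=None)[0][:2]).round(1))
E
python3 held.py; python3 go.py 426 -156 55 57
```

```text
n 8462 top rel TCP [41.1 47.8 48.7] x [-17.7  23.7] y [-18.4  18.5] p [4.568e-01 3.000e-04 5.540e-02]
tilt deg [0.9 0.1]
t 14.82 pos [4.568e+02 3.000e-01 5.540e+01] yaw 57.0 q [-15.0, 22.0, 101.0, 0.0, 57.0, -72.0] w 0.0422
4 rows: -0.0148 -0.037 0.0001 0.0003 0.0007 0.0001
```

Emit:
move_arm:
  plan: "-0.0148 -0.037 0 0 0 0 0.035;-0.0148 -0.037 0 0 0 0 0.035;-0.0148 -0.037 0 0 0 0 0.035;-0.0148 -0.037 0 0 0 0 0.035;0 0 0 0 0 0 0.035;0 0 0.03 0 0 0 0.035;0 0 0.025 0 0 0 0.035;0 0 0.01 0 0 0 0.035;0 0 0.004 0 0 0 0.035;0 0 0.002 0 0 0 0.035;0 0 0 0 0 0 0.035"

```text
time_s: 16.2
position: [0.4257, -0.1561, -0.0165]
tool_rot: [[-0.839, 0.544, 0.001], [0.544, 0.839, -0.0], [-0.001, -0.0, -1.0]]
ft_force: [-0.8, 0.4, -0.6]
grip_width: 0.0421
gripper_force: 30.9
```

```bash
python3 go.py 426 -156 -20 57
python3 - <<'E'
from h import *
im,d=viewer.get_image('wrist');save('w3.png',im)
E
```

```text
t 16.2 pos [ 425.7 -156.1  -16.5] yaw 57.0 q [-35.0, 29.0, 106.0, 0.0, 45.0, -92.0] w 0.0421
1 rows: -0.0002 0.0002 0.0035 -0.0 0.0009 0.0005
```

View pics/w3.png

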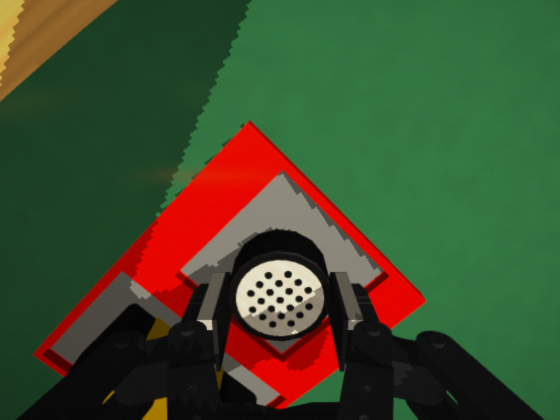

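The speaker (280,297) is inside the small bay, held along its diagonal. Step down to contact.

Emit:
move_arm:
  plan: "0 0 0.001 0 0 0 0.035;0 0 0.001 0 0 0 0.035;0 0 0 0 0 0 0.035"

```text
time_s: 16.62
position: [0.4254, -0.156, -0.0189]
tool_rot: [[-0.839, 0.544, -0.0], [0.544, 0.839, 0.0], [0.0, -0.0, -1.0]]
ft_force: [-0.0, 0.0, -0.6]
grip_width: 0.0425
gripper_force: 30.9
```

Emit:
move_arm:
  plan: "0 0 0.001 0 0 0 0.035;0 0 0 0 0 0 0.035"

```text
time_s: 16.88
position: [0.4254, -0.156, -0.0199]
tool_rot: [[-0.839, 0.544, -0.0], [0.544, 0.839, 0.0], [0.0, -0.0, -1.0]]
ft_force: [0.1, -0.7, -0.6]
grip_width: 0.0423
gripper_force: 30.9
```

Emit:
move_arm:
  plan: "0 0 0.001 0 0 0 0.035;0 0 0 0 0 0 0.035"

```text
time_s: 17.12
position: [0.4254, -0.156, -0.0208]
tool_rot: [[-0.839, 0.544, 0.0], [0.544, 0.839, -0.0], [-0.0, -0.0, -1.0]]
ft_force: [-1.0, 0.0, -0.2]
grip_width: 0.0427
gripper_force: 31.0
```

Emit:
move_arm:
  plan: "0 0 0.001 0 0 0 0.035;0 0 0 0 0 0 0.035"

```text
time_s: 17.38
position: [0.4255, -0.1561, -0.021]
tool_rot: [[-0.839, 0.544, 0.001], [0.544, 0.839, -0.001], [-0.001, -0.0, -1.0]]
ft_force: [-3.7, 1.0, 14.0]
grip_width: 0.0423
gripper_force: 32.3
```

Emit:
move_arm:
  plan: "0 0 0.0005 0 0 0 0.035;0 0 0 0 0 0 0.035"

```text
time_s: 17.62
position: [0.4255, -0.1561, -0.021]
tool_rot: [[-0.839, 0.544, 0.001], [0.544, 0.839, -0.001], [-0.001, -0.0, -1.0]]
ft_force: [-4.0, 2.6, 21.0]
grip_width: 0.0426
gripper_force: 32.9
```

Emit:
move_arm:
  plan: "0 0 -0.001 0 0 0 0.035;0 0 0 0 0 0 0.053;0 0 0 0 0 0 0.053;0 0 0 0 0 0 0.053;0 0 -0.02 0 0 0 0.053;0 0 -0.04 0 0 0 0.053;0 0 -0.05 0 0 0 0.075;0 0 -0.05 0 0 0 0.075;0 0 0 0 0 0 0.075"

```text
time_s: 18.75
position: [0.4268, -0.157, 0.1416]
tool_rot: [[-0.839, 0.544, 0.006], [0.544, 0.839, -0.004], [-0.007, -0.0, -1.0]]
ft_force: [-0.5, -0.1, -0.5]
grip_width: 0.0751
gripper_force: 0.0
```

```bash
python3 - <<'E'
from m import *
P,C=cloud('side')
for z0,z1,nm,pt in [(.024,.036,'spk',(.425,-.155))]:
    m=(np.hypot(*(P[:,:2]-pt).T)<.04)&(P[:,2]>z0)&(P[:,2]<z1)
    if m.sum()>5: print(nm,m.sum(),rect(P[m,:2]),np.median(P[m,2]))
E
python3 go.py 635 240 150 111 12
```

```text
spk 291 (array([ 422.2, -156.5]), 42.5, 42.2, -51.3) 0.027681023028810207
t 18.8 pos [ 425.8 -156.3  139.5] yaw 57.0 q [-35.0, 15.0, 94.0, -0.0, 70.0, -92.0] w 0.0753
12 rows: -0.013 0.0365 -0.0009 -0.0001 0.0002 -0.0785
```

Emit:
move_arm:
  plan: "-0.013 0.0365 -0.001 0 0 -0.0785 0.075;-0.013 0.0365 -0.001 0 0 -0.0785 0.075;-0.013 0.0365 -0.001 0 0 -0.0785 0.075;-0.013 0.0365 -0.001 0 0 -0.0785 0.075;-0.013 0.0365 -0.001 0 0 -0.0785 0.075;-0.013 0.0365 -0.001 0 0 -0.0785 0.075;-0.013 0.0365 -0.001 0 0 -0.0785 0.075;-0.013 0.0365 -0.001 0 0 -0.0785 0.075;-0.013 0.0365 -0.001 0 0 -0.0785 0.075;-0.013 0.0365 -0.001 0 0 -0.0785 0.075;-0.013 0.0365 -0.001 0 0 -0.0785 0.075;-0.013 0.0365 -0.001 0 0 -0.0785 0.075"

```text
time_s: 20.3
position: [0.6343, 0.2412, 0.148]
tool_rot: [[-0.933, -0.36, -0.004], [-0.36, 0.933, -0.001], [0.004, 0.001, -1.0]]
ft_force: [-0.4, -1.1, 0.1]
grip_width: 0.0751
gripper_force: 0.0
```

Emit:
move_arm:
  plan: "0 0 0 0 0 0 0.075"

```text
time_s: 20.42
position: [0.6338, 0.2425, 0.1479]
tool_rot: [[-0.932, -0.362, -0.004], [-0.362, 0.932, -0.0], [0.003, 0.001, -1.0]]
ft_force: [-0.4, 0.4, -0.6]
grip_width: 0.0748
gripper_force: 0.0
```

```bash
python3 - <<'E'
from m import *
P,C=cloud('wrist')
m=(np.hypot(*(P[:,:2]-[.645,.248]).T)<.07)&(P[:,2]>.022)&(P[:,2]<.04)
print(m.sum(),rect(P[m,:2]),np.median(P[m,2]), P[m,:2].mean(0))
im,d=viewer.get_image('wrist');save('w4.png',im)
E
python3 go.py 644.5 248 60 111
```

```text
5689 (array([645.9, 246.7]), 87.5, 50.4, 20.9) 0.026972755995933854 [0.64364312 0.24583543]
t 20.52 pos [634.2 239.9 148.7] yaw 111.0 q [11.0, 37.0, 55.0, -0.0, 88.0, -100.0] w 0.0753
2 rows: -0.0064 0.0019 0.0443 0.0001 -0.0015 -0.0002
```

View pics/w4.png

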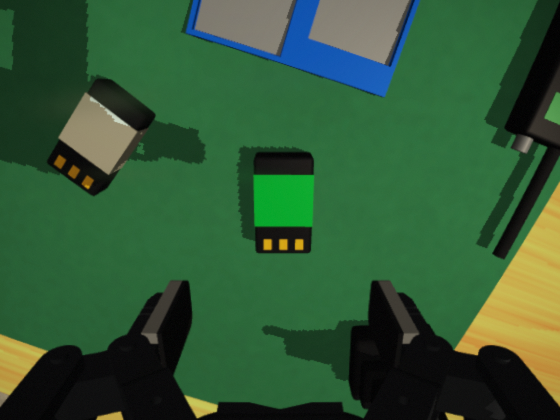

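Run:
```python
from h import *
c=viewer.calibration('scene'); print([onplane(c,p,0).round(3) for p in [(425,205),(440,215),(460,205)]], onplane(c,(464,116),.22))
c=viewer.calibration('side'); print([onplane(c,p,0).round(3) for p in [(236,120),(250,130),(266,122)]])
```

```text
[array([0.747, 0.385, 0.   ]), array([0.8  , 0.388, 0.   ]), array([0.797, 0.469, 0.   ])] [0.71886703 0.50704134 0.22      ]
[array([0.734, 0.456, 0.   ]), array([ 0.746,  0.382, -0.   ]), array([0.812, 0.397, 0.   ])]
```

The wrist view shows the green battery at (284,202), aligned; white battery, radio and stand are clear. Descend and grip.

Emit:
move_arm:
  plan: "-0.013 0.002 0.04 0 0 0 0.075;0 0 0.045 0 0 0 0.075;0 0 0.045 0 0 0 0.075;0 0 0.03 0 0 0 0.075;0 0 0.011 0 0 0 0.075;0 0 0.005 0 0 0 0.075;0 0 0 0 0 0 0.04;0 0 0 0 0 0 0.04;0 0 0 0 0 0 0.04;0 0 0 0 0 0 0.04;0 0 0 0 0 0 0.04;0 0 0 0 0 0 0.04"
  grip_force: 50

```text
time_s: 22.02
position: [0.6469, 0.2468, -0.0238]
tool_rot: [[-0.934, -0.358, 0.003], [-0.358, 0.934, 0.0], [-0.003, -0.001, -1.0]]
ft_force: [-1.1, -0.6, 6.8]
grip_width: 0.0484
gripper_force: 54.2
```

Emit:
move_arm:
  plan: "0 0 -0.01 0 0 0 0.04;0 0 -0.035 0 0 0 0.04;0 0 -0.04 0 0 0 0.04;0 0 0 0 0 0 0.04"

```text
time_s: 22.52
position: [0.6477, 0.2471, 0.0636]
tool_rot: [[-0.934, -0.358, 0.007], [-0.358, 0.934, 0.001], [-0.007, -0.001, -1.0]]
ft_force: [0.5, 0.3, -1.4]
grip_width: 0.0484
gripper_force: 53.4
```

```bash
python3 held.py; python3 go.py 478 163 60 94
```

```text
n 20772 top rel TCP [49.6 50.5 51.2] x [-40.8  43.7] y [-21.9  21.9] p [0.6465 0.2468 0.0611]
tilt deg [0.1 0. ]
t 22.57 pos [646.5 246.8  61.1] yaw 111.0 q [11.0, 42.0, 60.0, 0.0, 78.0, -100.0] w 0.0488
4 rows: 0.0462 -0.0097 0.0002 -0.0 0.0006 0.0742
```

Emit:
move_arm:
  plan: "0.0462 -0.0097 0 0 0 0.0742 0.04;0.0462 -0.0097 0 0 0 0.0742 0.04;0.0462 -0.0097 0 0 0 0.0742 0.04;0.0462 -0.0097 0 0 0 0.0742 0.04;0 0 0 0 0 0 0.04"

```text
time_s: 23.2
position: [0.4737, 0.1621, 0.0586]
tool_rot: [[-0.998, -0.069, -0.005], [-0.069, 0.998, -0.001], [0.005, -0.0, -1.0]]
ft_force: [0.6, -0.4, -1.7]
grip_width: 0.0487
gripper_force: 53.3
```

```bash
python3 go.py 478 163 0 94 2
python3 - <<'E'
from m import *
im,d=viewer.get_image('wrist');save('w5.png',im)
P,C=cloud('wrist');r,g,b=C.T
k=(b>80)&(r<70)&(b>g+30)&(P[:,2]<.02)&(abs(P[:,0]-.474)<.12)&(abs(P[:,1]-.207)<.13)
print(rect(P[k,:2]),np.median(P[k,2]))
G=(abs(r-g)<30)&(abs(g-b)<30)&(r>60)&(P[:,2]<.012)&(P[:,2]>-.004)&(np.hypot(P[:,0]-.471,P[:,1]-.252)<.07)
print(G.sum(),rect(P[G,:2]),np.median(P[G,:2],0))
E
```

```text
t 23.2 pos [473.7 162.1  58.6] yaw 93.9 q [5.0, 26.0, 94.0, -0.0, 61.0, -89.0] w 0.0487
2 rows: -0.0023 0.0003 0.0293 -0.0001 -0.0027 -0.0005
(array([478.8, 207.7]), 177.9, 122.3, -85.9) 0.00864233955231472
9732 (array([470.5, 235.9]), 99.2, 82.2, -85.8) [0.47167428 0.24891107]
```

View pics/w5.png

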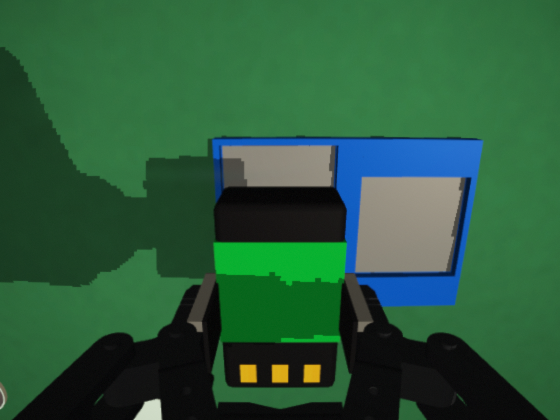

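The battery hangs over the blue large bay (tray spans 210–480 px across), aligned; shift 6 mm and lower.

Emit:
move_arm:
  plan: "-0.006 0 0.03 0 0 0 0.04;0 0 0.03 0 0 0 0.04;0 0 0.011 0 0 0 0.04;0 0 0.002 0 0 0 0.04;0 0 0 0 0 0 0.04"

```text
time_s: 23.92
position: [0.4843, 0.1634, -0.0127]
tool_rot: [[-0.998, -0.07, 0.001], [-0.07, 0.998, 0.0], [-0.001, 0.0, -1.0]]
ft_force: [-0.3, 0.8, -1.1]
grip_width: 0.0484
gripper_force: 53.2
```

Emit:
move_arm:
  plan: "0 0 0.001 0 0 0 0.04;0 0 0.001 0 0 0 0.04;0 0 0 0 0 0 0.04"

```text
time_s: 24.3
position: [0.4837, 0.1632, -0.0152]
tool_rot: [[-0.998, -0.07, 0.0], [-0.07, 0.998, 0.0], [-0.0, -0.0, -1.0]]
ft_force: [0.1, 0.4, -1.7]
grip_width: 0.0483
gripper_force: 53.2
```

Emit:
move_arm:
  plan: "0 0 0.001 0 0 0 0.04;0 0 0 0 0 0 0.04"

```text
time_s: 24.55
position: [0.4836, 0.1632, -0.0164]
tool_rot: [[-0.998, -0.069, -0.0], [-0.069, 0.998, -0.0], [0.0, 0.0, -1.0]]
ft_force: [0.2, -0.2, -1.7]
grip_width: 0.0485
gripper_force: 53.2
```

Emit:
move_arm:
  plan: "0.0025 0 0 0 0 0 0.04;0 0 0.001 0 0 0 0.04;0 0 0.001 0 0 0 0.04;0 0 0 0 0 0 0.04"

```text
time_s: 25.05
position: [0.4811, 0.163, -0.0185]
tool_rot: [[-0.998, -0.07, -0.0], [-0.07, 0.998, -0.0], [0.0, -0.0, -1.0]]
ft_force: [0.0, -0.2, -2.5]
grip_width: 0.0484
gripper_force: 53.2
```

Emit:
move_arm:
  plan: "0 0 0.001 0 0 0 0.04;0 0 0 0 0 0 0.04"

```text
time_s: 25.3
position: [0.4811, 0.163, -0.0195]
tool_rot: [[-0.998, -0.07, -0.0], [-0.07, 0.998, -0.0], [0.0, -0.0, -1.0]]
ft_force: [0.5, -0.7, -2.0]
grip_width: 0.049
gripper_force: 53.2
```

Emit:
move_arm:
  plan: "0 0 0.0007 0 0 0 0.04;0 0 0 0 0 0 0.04"

```text
time_s: 25.55
position: [0.4812, 0.1631, -0.0198]
tool_rot: [[-0.998, -0.07, 0.0], [-0.07, 0.998, -0.0], [-0.0, -0.0, -1.0]]
ft_force: [-1.3, 1.4, 2.4]
grip_width: 0.0485
gripper_force: 53.7
```

Contact. Release and go up, then to the spool.

Emit:
move_arm:
  plan: "0 0 0 0 0 0 0.058;0 0 0 0 0 0 0.058;0 0 0 0 0 0 0.058;0 0 -0.02 0 0 0 0.058;0 0 -0.04 0 0 0 0.058;0 0 -0.05 0 0 0 0.07;0 0 -0.05 0 0 0 0.07;0 0 0 0 0 0 0.07"

```text
time_s: 26.55
position: [0.4829, 0.1633, 0.1433]
tool_rot: [[-0.998, -0.07, 0.008], [-0.07, 0.998, 0.001], [-0.008, 0.0, -1.0]]
ft_force: [0.2, 0.0, 0.2]
grip_width: 0.0703
gripper_force: 0.0
```

```bash
python3 - <<'E'
from m import *
P,C=cloud('side')
m=(np.hypot(*(P[:,:2]-(.48,.163)).T)<.06)&(P[:,2]>.026)&(P[:,2]<.04)
print(m.sum(),rect(P[m,:2]),np.median(P[m,2]))
E
python3 go.py 656 -94 130 49 10
```

```text
489 (array([479.8, 162.9]), 88.5, 56.2, 3.3) 0.03125698099357985
t 26.6 pos [481.7 163.1 141. ] yaw 94.0 q [5.0, 20.0, 86.0, -0.0, 73.0, -89.0] w 0.0697
10 rows: -0.0246 -0.0203 0.0011 0.0001 0.0003 0.0785
```

Emit:
move_arm:
  plan: "-0.0246 -0.0203 0.001 0 0 0.0785 0.07;-0.0246 -0.0203 0.001 0 0 0.0785 0.07;-0.0246 -0.0203 0.001 0 0 0.0785 0.07;-0.0246 -0.0203 0.001 0 0 0.0785 0.07;-0.0246 -0.0203 0.001 0 0 0.0785 0.07;-0.0246 -0.0203 0.001 0 0 0.0785 0.07;-0.0246 -0.0203 0.001 0 0 0.0785 0.07;-0.0246 -0.0203 0.001 0 0 0.0785 0.07;-0.0246 -0.0203 0.001 0 0 0.0785 0.07;-0.0246 -0.0203 0.001 0 0 0.0785 0.07;0 0 0 0 0 0 0.07"

```text
time_s: 27.98
position: [0.6555, -0.0959, 0.1273]
tool_rot: [[-0.753, 0.658, -0.004], [0.658, 0.753, 0.001], [0.003, -0.002, -1.0]]
ft_force: [-1.4, 0.7, -0.3]
grip_width: 0.07
gripper_force: 0.0
```

```bash
python3 - <<'E'
from m import *
P,C=cloud('wrist')
m=(np.hypot(*(P[:,:2]-[.656,-.094]).T)<.045)&(P[:,2]>.024)&(P[:,2]<.04)
c,r=cv2.minEnclosingCircle((P[m,:2]*1000).astype(np.float32))
print(m.sum(),c,r,np.median(P[m,2]))
E
python3 go.py 656.5 -94 -26 49 4
```

```text
2618 (656.796875, -91.78191375732422) 23.269622802734375 0.029073234683018513
t 28.02 pos [655.3 -94.5 127.7] yaw 49.0 q [-18.0, 36.0, 61.0, 0.0, 84.0, -67.0] w 0.07
4 rows: -0.0002 0.0003 0.0384 -0.0003 -0.0008 -0.0001
```

Emit:
move_arm:
  plan: "0.0005 0.002 0.045 0 0 0 0.07;0 0 0.045 0 0 0 0.07;0 0 0.04 0 0 0 0.07;0 0 0.018 0 0 0 0.07;0 0 0.006 0 0 0 0.07;0 0 0 0 0 0 0.035;0 0 0 0 0 0 0.035;0 0 0 0 0 0 0.035;0 0 0 0 0 0 0.035;0 0 0 0 0 0 0.035;0 0 0 0 0 0 0.035"
  grip_force: 45

```text
time_s: 29.4
position: [0.6579, -0.0924, -0.0223]
tool_rot: [[-0.755, 0.656, 0.003], [0.656, 0.755, -0.001], [-0.003, 0.001, -1.0]]
ft_force: [-0.2, 1.1, 6.8]
grip_width: 0.044
gripper_force: 46.7
```

Emit:
move_arm:
  plan: "0 0 -0.01 0 0 0 0.035;0 0 -0.03 0 0 0 0.035;0 0 -0.045 0 0 0 0.035;0 0 0 0 0 0 0.035"

```text
time_s: 29.9
position: [0.6587, -0.0928, 0.0653]
tool_rot: [[-0.755, 0.656, 0.007], [0.656, 0.755, -0.002], [-0.007, 0.003, -1.0]]
ft_force: [-0.2, -0.5, -2.8]
grip_width: 0.0441
gripper_force: 46.2
```

```bash
python3 held.py; python3 go.py 472.5 251.5 62 49 10
```

```text
n 9667 top rel TCP [42.3 50.8 51.6] x [-21.5  22.5] y [-19.4  19.4] p [ 0.6575 -0.0924  0.0627]
tilt deg [0.5 0. ]
t 29.95 pos [657.5 -92.4  62.7] yaw 49.0 q [-18.0, 39.0, 66.0, -0.0, 75.0, -67.0] w 0.0442
10 rows: 0.0365 0.0138 0.0 0.0001 0.0003 0.0
```

Emit:
move_arm:
  plan: "0.0365 0.0138 0 0 0 0 0.035;0.0365 0.0138 0 0 0 0 0.035;0.0365 0.0138 0 0 0 0 0.035;0.0365 0.0138 0 0 0 0 0.035;0.0365 0.0138 0 0 0 0 0.035;0.0365 0.0138 0 0 0 0 0.035;0.0365 0.0138 0 0 0 0 0.035;0.0365 0.0138 0 0 0 0 0.035;0.0365 0.0138 0 0 0 0 0.035;0.0365 0.0138 0 0 0 0 0.035;0 0 0 0 0 0 0.035"

```text
time_s: 31.32
position: [0.4699, 0.2529, 0.06]
tool_rot: [[-0.757, 0.653, -0.003], [0.653, 0.757, -0.001], [0.002, -0.002, -1.0]]
ft_force: [0.6, -0.7, -2.3]
grip_width: 0.0439
gripper_force: 46.3
```

```bash
python3 go.py 472.5 251.5 -10 49 3;python3 - <<'E'
from h import *
im,d=viewer.get_image('wrist');save('w6.png',im)
E
```

```text
t 31.32 pos [469.9 252.9  60. ] yaw 49.2 q [16.0, 28.0, 88.0, 0.0, 64.0, -34.0] w 0.0439
3 rows: -0.001 0.0003 0.0233 -0.0007 -0.0006 0.0012
```

View pics/w6.png

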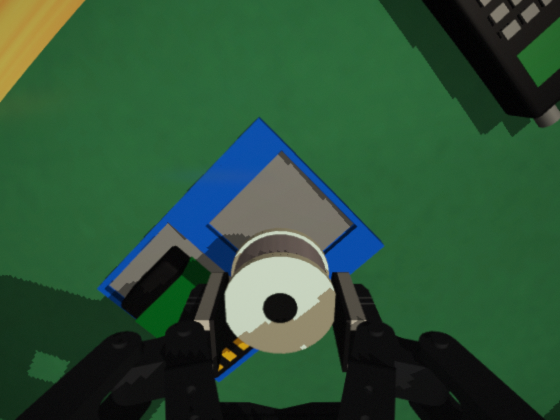

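The spool (280,295) hangs over the small bay with the tool along its diagonal. Lower it.

Emit:
move_arm:
  plan: "-0.002 0.0005 0.03 0 0 0 0.035;0 0 0.03 0 0 0 0.035;0 0 0.01 0 0 0 0.035;0 0 0.003 0 0 0 0.035;0 0 0 0 0 0 0.035"

```text
time_s: 32.0
position: [0.4743, 0.2503, -0.0114]
tool_rot: [[-0.755, 0.656, 0.001], [0.656, 0.755, 0.0], [-0.001, 0.001, -1.0]]
ft_force: [-0.1, 0.2, -2.0]
grip_width: 0.0443
gripper_force: 46.3
```

Emit:
move_arm:
  plan: "0 0 0.001 0 0 0 0.035;0 0 0.001 0 0 0 0.035;0 0 0 0 0 0 0.035"

```text
time_s: 32.38
position: [0.4738, 0.2505, -0.0139]
tool_rot: [[-0.755, 0.656, 0.0], [0.656, 0.755, 0.0], [-0.0, 0.0, -1.0]]
ft_force: [0.1, -0.3, -2.2]
grip_width: 0.0439
gripper_force: 46.3
```

Emit:
move_arm:
  plan: "0 0 0.001 0 0 0 0.035;0 0 0 0 0 0 0.035"

```text
time_s: 32.62
position: [0.4737, 0.2504, -0.0151]
tool_rot: [[-0.755, 0.656, -0.0], [0.656, 0.755, -0.0], [0.0, -0.0, -1.0]]
ft_force: [-0.5, 0.5, -1.9]
grip_width: 0.0442
gripper_force: 46.3
```

Emit:
move_arm:
  plan: "0 0 0.001 0 0 0 0.035;0 0 0 0 0 0 0.035"

```text
time_s: 32.88
position: [0.4737, 0.2504, -0.0162]
tool_rot: [[-0.755, 0.656, -0.0], [0.656, 0.755, -0.0], [0.0, -0.0, -1.0]]
ft_force: [0.4, -0.6, -0.6]
grip_width: 0.0442
gripper_force: 46.3
```

Emit:
move_arm:
  plan: "0 0 0.001 0 0 0 0.035;0 0 0 0 0 0 0.035"

```text
time_s: 33.12
position: [0.4737, 0.2504, -0.0172]
tool_rot: [[-0.755, 0.656, -0.0], [0.656, 0.755, -0.0], [0.0, -0.0, -1.0]]
ft_force: [0.4, 0.6, -1.6]
grip_width: 0.044
gripper_force: 46.3
```

Emit:
move_arm:
  plan: "0 0 0.0007 0 0 0 0.035;0 0 0 0 0 0 0.035"

```text
time_s: 33.38
position: [0.4738, 0.2504, -0.0178]
tool_rot: [[-0.755, 0.656, -0.0], [0.656, 0.755, -0.0], [0.0, -0.0, -1.0]]
ft_force: [0.4, -0.1, -1.7]
grip_width: 0.0443
gripper_force: 46.3
```

Emit:
move_arm:
  plan: "0 0 0.0008 0 0 0 0.035;0 0 0 0 0 0 0.035"

```text
time_s: 33.62
position: [0.4738, 0.2505, -0.0183]
tool_rot: [[-0.755, 0.656, 0.0], [0.656, 0.755, 0.0], [-0.0, 0.0, -1.0]]
ft_force: [-0.8, -1.2, 2.2]
grip_width: 0.0441
gripper_force: 46.7
```

Emit:
move_arm:
  plan: "0 0 0.0005 0 0 0 0.035;0 0 0 0 0 0 0.035"

```text
time_s: 33.88
position: [0.4738, 0.2505, -0.0184]
tool_rot: [[-0.755, 0.656, 0.001], [0.656, 0.755, 0.0], [-0.0, 0.0, -1.0]]
ft_force: [-2.6, -1.9, 7.4]
grip_width: 0.0442
gripper_force: 47.3
```

Contact; release, rise, and retreat for an unobstructed check.

Emit:
move_arm:
  plan: "0 0 0 0 0 0 0.056;0 0 0 0 0 0 0.056;0 0 0 0 0 0 0.056;0 0 -0.02 0 0 0 0.056;0 0 -0.04 0 0 0 0.056;0 0 -0.05 0 0 0 0.07;0 0 -0.05 0 0 0 0.07;0.02 0.04 0 0 0 0 0.07;0.02 0.04 0 0 0 0 0.07;0.02 0.04 0 0 0 0 0.07;0.02 0.04 0 0 0 0 0.07;0 0 0 0 0 0 0.07"

```text
time_s: 35.38
position: [0.5181, 0.4259, 0.1397]
tool_rot: [[-0.757, 0.654, -0.001], [0.654, 0.757, -0.0], [0.0, -0.001, -1.0]]
ft_force: [-0.1, -0.9, -0.2]
grip_width: 0.0701
gripper_force: 0.0
```

Run:
```python
from m import *
P,C=cloud('side')
for z0,z1,nm,pt in [(.024,.036,'spk',(.425,-.155)),(.026,.04,'yel',(.445,-.243)),(.026,.04,'grn',(.48,.163)),(.028,.04,'spool',(.473,.251))]:
    m=(np.hypot(*(P[:,:2]-pt).T)<(.055 if nm in('yel','grn') else .035))&(P[:,2]>z0)&(P[:,2]<z1)
    if m.sum()>5: print(nm,m.sum(),rect(P[m,:2]),np.median(P[m,2]))
im,_=viewer.get_image('side');save('s3.png',cv2.resize(im[100:380,100:460],(770,600)))
```

```text
spk 292 (array([ 422.9, -156.3]), 42.8, 42.6, 40.7) 0.027584435121649004
yel 1026 (array([ 445.6, -243.2]), 88.8, 51.8, 12.6) 0.03121224236858732
grn 492 (array([479.6, 161.4]), 88.0, 55.4, 4.0) 0.031325009984000736
spool 168 (array([472.4, 248.8]), 46.6, 45.4, 39.0) 0.033402837785754355
```

View pics/s3.png

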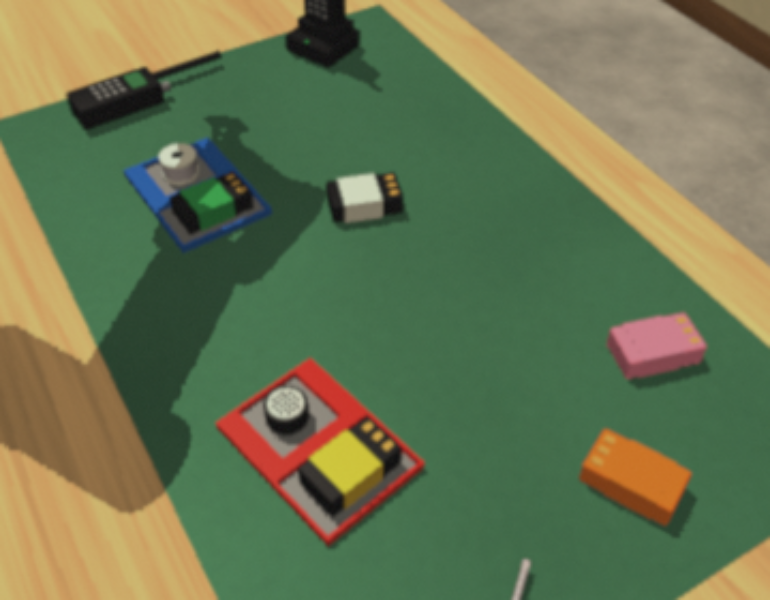

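The yellow battery (345,470) and speaker (287,405) are in the red tray, and the green battery (212,200) and spool (178,163) are in the blue tray. All four are flat, and the bystanders in view have not moved.

```bash
python3 -c "
from rig import env
print(env.close_job())"
```

```text
the job is handed in; nothing more can be done
None
```

Both kits are made up as asked and the job was handed in at about 36 s: each part lies flat in its bay and released, and I never touched the white battery, radio or screwdriver.

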